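Index the mosaic turntable to its next stop

TASK

Index the mosaic turntable on by one stop: draw the spring pin up out of its hole by its black knob, turn the table counter-clockwise (seen from above) and let the pin drop fully home into the hole of the clamped stop plate, then leave the knob alone. The hole's exact place is not known, so feel for it with the pin sliding lightly on the plate; never press the pin hard down on a plate or push it hard sideways once it has caught (the plates and pin stand 25 N), and leave the other things on the table where they are.

Things in the scene. Friction and masses are not known exactly. Their poses are not given: they have to be found in the camera images.
- turntable (a joint): Angle of the mosaic turntable about its vertical axle, rad, + counter-clockwise from above; 0 at the start (pin in the home hole), range -0.15 to 1.0. A 176 mm wood disc, top 58 mm above the table, tiles on it to 63 mm; a dark steel index arm 22 mm wide, top 57 mm above the table, reaches out to the spring pin. Light drag (1 N felt at the pin); it stays where it is left.
- plunger (a joint): How far the spring pin is drawn up, m: 0 fully home in a hole, 0.010 when its tip is level with the plates' top face (resting on a plate), 0.016 its upper stop. The spring pulls it down with 5 N at 0, 8 N at 0.010, 10 N at 0.016 (its weight adds 0.7 N). Let go, it drops by itself in under 0.2 s.
- pin: Index pin with its knob, in the end of the index arm, on a circle of 115 mm radius about the axle. Black round upright knob 24 mm across, 26 mm tall, from 42 to 68 mm above the origin, its underside 7 mm or more above the arm's bush (20 mm across, top 65 mm above the table); below, a steel pin 8 mm across with a flat end. Origin at the pin's lower tip, z up: 30 mm above the table when home.
- knob (a point): Centre of the knob's gripping part, 55 mm above the pin's tip (85 mm above the table when the pin is home). The knob does not turn in the arm, but a round grip can slip about it.
- axle (a point): Point on the turntable's vertical axle, 66 mm above the table.
- home: Fixed aluminium plate of the rim ring under the arm at the start, 45 mm wide radially, top face 40 mm above the table (0.4 mm above the stop plate's), with the home hole (10 mm wide along the circle) on the 115 mm circle. Origin on the axle, 18 mm above the table; the hole is 160 degrees counter-clockwise from its x axis. More than 25 N between the pin and this plate harms it.
- stop: The next stop: dark clamp block 22 x 30 x 18 mm with a round screw head just outside the ring, holding a fixed aluminium stop plate level with the home plate (the pin slides from one to the other, about 2 N friction). Origin on the axle, 18 mm above the table; the clamp's middle line is 160 degrees counter-clockwise from its x axis. More than 25 N between pin and plate, sideways or down, harms it.
- clamp_mark (a point): Point on the stop plate's top face (40 mm above the table), on the 115 mm circle and the clamp's middle line, 36 to 44 degrees counter-clockwise of the home hole. The plate was set by hand: its one hole (black, 10 mm wide, 10 mm deep, for the 8 mm pin) lies up to 14 mm either way along the circle from this point, offset not measured. The plate ends 22 degrees past the hole.
- grout_pot: Bystander: lidded grey jar 42 mm across, 50 mm tall, standing on a near corner, clear of the knob's path of the plywood board; origin under its centre
- spare_tile: Bystander: loose white tile piece 30 x 22 x 6 mm lying on the other near corner of the board; origin under its centre
- shard_tray: Bystander: black open tray 140 x 100 x 30 mm heaped with tile shards, beside the board; origin under its centre
- marker: Bystander: black marker pen 126 mm long, 16 mm thick, lying beside the board; origin under its middle
- nippers: Bystander: tile nippers 155 mm long lying on the table; origin under the pivot region
- phone: Bystander: phone 150 x 72 x 8 mm lying flat; origin under its centre

How it is judged:
On the way, in this order (a step that is already met when the one before it is completed fails the run):
1. the pin is drawn clear of the home hole (value of joint plunger above 0.0102 m), for 0.1 s.
2. the turntable has been turned counter-clockwise, away from the home hole (value of joint turntable above 0.2 rad), for 0.1 s.
3. the pin drops fully home in the stop plate's hole (value of joint plunger below 0.002 m and horizontal distance between pin and clamp_mark below 0.017 m), for 0.2 s.
At the end, for the whole second after the job is handed in: The pin is fully home (drawn less than 2 mm) in the stop plate's hole (within 17 mm of the clamp mark horizontally), the turntable is at rest and the knob is released (all of step 3 and velocity of joint turntable between -0.05 and 0.05 rad/s); the robot touches nothing.
It fails at once if the pin is loaded with more than 25 N against the home plate or the stop plate (contact force between pin and home above 25 N or contact force between pin and stop above 25 N).
It fails at once if a bystander is moved more than 20 mm (distance of any of grout_pot, spare_tile, shard_tray, marker, nippers, phone from where it was at the start of the episode above 0.02 m).
It also fails if it takes over 48 s, if anything falls off the work surface, if the arm or the gripper's body presses on something with over 40 N, if the wrist force passes 120 N, or if a joint passes its speed limit or range.

ROBOT

A 6-joint arm with a two-finger parallel gripper is mounted at the origin on the work surface. World frame = base frame: x ahead of the robot, y to its left, z up, the work surface at z = 0. Lengths are in m, angles in rad, forces in N, time in s.
With the tool pointing down it reaches from about 0.35 to 0.875 m from the base axis. Payload 4.2 kg.
Tool frame: the origin (TCP) lies on the centre line of the jaws, within the pads' length; the fingertips stand 17 mm ahead of it and the grasp point (between the pads) lies 2 mm behind it; z points along the fingers, y is the line along which they close (so a half turn about z gives the same grasp; the last joint's range is limited). The gripper opens to 87 mm and grips with 3 to 60 N. Pads are 19 mm wide; open, the fingers measure 117 mm over their backs; the gripper's body (75 mm by 190 mm) begins 51 mm behind the grasp point.
Start: joints at [1.495, 0.385, 0.008, 0, -1.194, -0.259], TCP at [0.205, 0.59, 0.24] pointing down, gripper open.
Joint ranges: [-3.14, 3.14], [-1.21, 2.06], [-1.07, 1.41], [-3.16, 2.05], [-2.99, -0.16], [-3.1, 3.1]. Speed limits (rad/s): [2.79, 2.79, 3.14, 3.14, 3.14, 3.14].

INTERFACE

Orientations are given as a rotation vector (axis times angle).
In Python, from rig import manip gives the robot as it stands. The module is installed in compiled form; this text tells all that it offers. Calls block until the motion is done:
- manip.movep(position, orientation): joint-space move of the TCP to a pose.
- manip.move_straight(position, v=0.15, ori=None, contact_N=None): straight line of the TCP; ori=None keeps the orientation; v is the mean speed in m/s. With contact_N (N) it stops when the force on the tool has changed by that much, and returns True; else False.
- manip.move_joints(angles): joint-space move.
- manip.gripper_open() and manip.grab(effort=None): open the fingers fully, or close them until they stop; effort is the grip in N (None keeps the last).
- manip.wait(seconds).
- manip.inverse_kinematics(position, orientation): joint angles nearest the present ones, or None.
- manip.read_state(): the state.
- manip.grab_frame(name): name is "scene" or "top" or "wrist"; returns a dict with "pixels" (420x560x3 uint8, blue, green, red), "depth" (420x560 float32, m along the optical axis (not along the pixel's ray), 0 where there is no reading), "fx", "fy", "cx", "cy" (pixels), "world_to_cam" (4x4, takes a point from world to camera coordinates); the wrist camera has in their place "T_tool_cam" (4x4, takes a point from camera to tool coordinates, whose origin is the TCP and whose axes are the flange's). Camera axes: x right, y up, looking along -z (the intrinsics and any distortion apply to the point x, -y, -z); pixel columns grow to the right and rows downward; lengths in m; the calibration is good to about 2 mm. A picture is of the moment at which its call begins: read the wrist's pose just before it.
A pose or a line that the arm cannot do raises manip.IKError and nothing moves.
- manip.job_done(): hands the job in; it is judged then, once.
The state is a dict: "t": time; "q": joint angles; "qvel": joint speeds; "effort": joint torques, N m; "position": TCP position; "orientation": TCP orientation; "contact_force": force on the tool from outside, world axes, zero at the start; "ft_torque": the same for the moment, N m; "width": finger opening in m; "gripper_force": force on a finger pad.
Only numpy, scipy, OpenCV 4.12 (cv2) and the standard library are available. Lean on these libraries where they do the work, as an engineer would, in place of code of your own. Each camera call takes 0.05 s, during which the arm holds its last target. There are 200 camera calls.

## Working session

There is one attempt and no reset: what is moved stays moved. The work goes in short steps, each a Python script; the robot and the scene stay as the last script left them, time stands still between calls to the robot, and variables do not carry over. Pictures are saved under pics/ and viewed, at most 10 in all, crops included, and the job is handed in when it is done.

```bash
mkdir -p pics; python3 - <<'E'
from rig import manip
import cv2,numpy as np
for n in("top","scene"):
    f=manip.grab_frame(n);cv2.imwrite(f"pics/{n}0.png",f["pixels"]);np.savez(f"pics/{n}0.npz",**f)
    print(n,f["fx"],f["cx"],f["cy"],np.round(f["world_to_cam"],3).tolist(),[k for k in f])
s=manip.read_state();print(s["t"],s["position"],s["orientation"],s["contact_force"])
E
```

```text
top 505.33759192017686 282.310458313145 212.49751465062914 [[-0.007, -1.0, -0.012, 0.018], [0.981, -0.009, 0.194, -0.565], [-0.194, -0.011, 0.981, -1.374], [0.0, 0.0, 0.0, 1.0]] ['pixels', 'depth', 'fx', 'fy', 'cx', 'cy', 'world_to_cam']
scene 503.9540386871526 270.94744148187397 205.67433918461208 [[0.7, 0.714, -0.013, -0.423], [-0.551, 0.551, 0.627, 0.259], [0.455, -0.431, 0.779, -2.07], [0.0, 0.0, 0.0, 1.0]] ['pixels', 'depth', 'fx', 'fy', 'cx', 'cy', 'world_to_cam']
0.1 [0.20517141 0.58982448 0.23855804] [ 3.09568004e+00 -5.23339441e-01 -3.70467307e-04] [-0.46715094  0.4994027  -0.59549003]
```

View pics/top0.png

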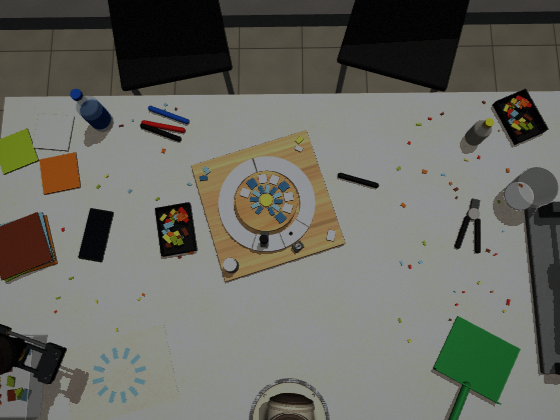

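View pics/scene0.png

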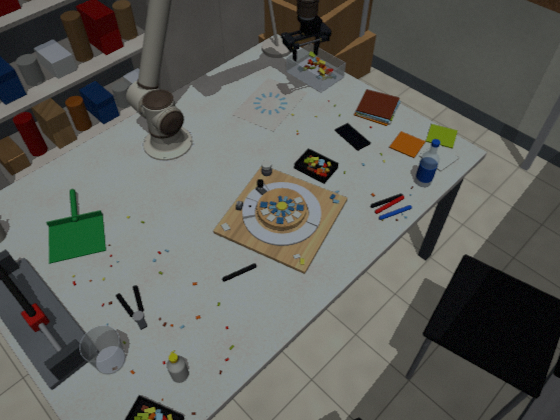

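The top view shows the axle near (266,201), the knob near (264,240), the clamp near (297,246) and a dark hole near (291,233). Next I'll measure these.

```bash
cat > h.py <<'E'
import numpy as np,cv2
def ray(f,u,v,z,T=None):
    T=np.linalg.inv(f["world_to_cam"]) if T is None else T
    d=T[:3,:3]@np.array([(u-f["cx"])/f["fx"],-(v-f["cy"])/f["fy"],-1]);o=T[:3,3]
    return o+d*(z-o[2])/d[2]
def load(n): return dict(np.load(f"pics/{n}.npz"))
E
python3 - <<'E'
from h import *
f=load("top0");p=f["pixels"];hsv=cv2.cvtColor(p,cv2.COLOR_BGR2HSV)
# axle: orange-wood/white ring centre -> ring white mask
sub=(slice(140,265),slice(205,330))
m=((hsv[...,1]<50)&(hsv[...,2]>110)).astype(np.uint8);k=np.zeros_like(m);k[sub]=m[sub]
pts=cv2.findNonZero(k);c=max(cv2.findContours(k,0,1)[0],key=cv2.contourArea);(e,ax,an)=cv2.fitEllipse(cv2.convexHull(c));print("ring",e,ax,ray(f,*e,0.040))
y=cv2.inRange(hsv,(22,120,120),(35,255,255));y2=np.zeros_like(y);y2[185:215,250:282]=y[185:215,250:282];M=cv2.moments(y2,True)
u,v=M["m10"]/M["m00"],M["m01"]/M["m00"];print("yellow",u,v,M["m00"],ray(f,u,v,.063))
for n,uv,z in(("knob",(264,238),.098),("clamp",(297,245),.04),("hole",(291,233.5),.04)):print(n,ray(f,*uv,z))
cr=p[170:270,200:340];cv2.imwrite("pics/c1.png",cv2.resize(np.clip(cr.astype(int)*1.6,0,255).astype(np.uint8),None,fx=5.6,fy=5.6,interpolation=cv2.INTER_CUBIC))
E
```

```text
ring (267.80609130859375, 203.1734161376953) (93.33235931396484, 94.14938354492188) [0.59621909 0.05495211 0.04      ]
yellow 265.6774193548387 199.19354838709677 124.0 [0.60280137 0.0600467  0.063     ]
knob [0.48688157 0.0630722  0.098     ]
clamp [ 0.47463188 -0.02739567  0.04      ]
hole [ 0.50760304 -0.01078082  0.04      ]
```

View pics/c1.png

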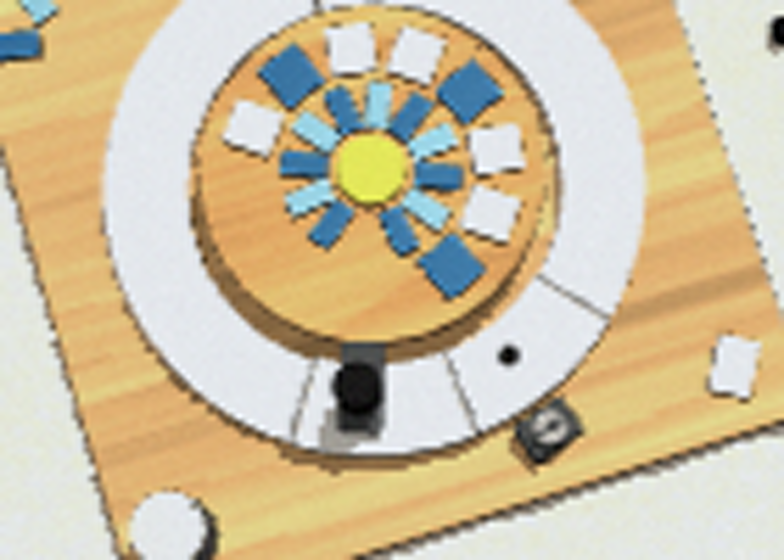

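```bash
cat >> h.py <<'E'
from scipy.spatial.transform import Rotation as R
def ori(th,s=1):   # tool down, y along the ccw tangent at polar angle th
    y=s*np.array([-np.sin(th),np.cos(th),0]);z=np.array([0,0,-1.]);x=np.cross(y,z)
    return R.from_matrix(np.c_[x,y,z]).as_rotvec()
def Twr(st,f):
    T=np.eye(4);T[:3,:3]=R.from_rotvec(st["orientation"]).as_matrix();T[:3,3]=st["position"]
    return T@f["T_tool_cam"]
E
python3 - <<'E'
from h import *
from rig import manip
f=load("top0");print(ray(f,263.8,239.1,.098),ray(f,290.7,233.6,.04))
th=np.pi-.02;k=np.array([.485,.0625])
for s in(1,-1):
    for a in(0,.35,.8):
        q=manip.inverse_kinematics([.6+.115*np.cos(th+a),.06+.115*np.sin(th+a),.1],ori(th+a,s));print(s,a,None if q is None else np.round(q,2))
q=manip.inverse_kinematics([.52,.03,.27],ori(th+.3));print(np.round(q,2))
manip.movep([.52,.03,.27],ori(th+.3))
st=manip.read_state();f=manip.grab_frame("wrist");print(st["t"],st["position"],np.round(f["T_tool_cam"],3).tolist(),f["fx"],list(f))
cv2.imwrite("pics/w1.png",f["pixels"]);np.savez("pics/w1.npz",T=Twr(st,f),**f)
E
```

```text
[0.4838701  0.06361429 0.098     ] [ 0.50732342 -0.00992717  0.04      ]
1 0 [ 0.46  0.31 -0.51  0.   -0.75  1.09]
1 0.35 [ 0.38  0.32 -0.5   0.   -0.75  1.52]
1 0.8 [ 0.27  0.36 -0.44  0.   -0.78  2.08]
-1 0 [ 0.46  0.31 -0.51  0.   -0.75 -2.05]
-1 0.35 [ 0.38  0.32 -0.5   0.   -0.75 -1.62]
-1 0.8 [ 0.27  0.36 -0.44  0.   -0.78 -1.06]
[ 0.37  0.19 -0.19  0.   -1.19  1.48]
2.3917 [0.5200725  0.03054423 0.26992988] [[-0.001, 0.968, 0.249, 0.07], [1.0, 0.001, -0.0, -0.0], [-0.0, 0.249, -0.968, -0.145], [0.0, 0.0, 0.0, 1.0]] 338.70647590638487 ['pixels', 'depth', 'fx', 'fy', 'cx', 'cy', 'T_tool_cam']
```

View pics/w1.png

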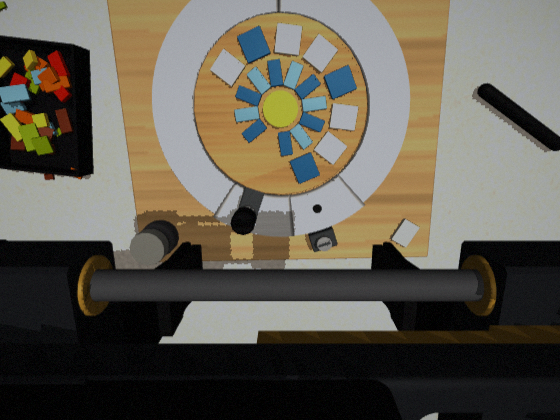

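The wrist view shows the knob near (243,220), the hole near (317,209), the clamp near (322,241) and the yellow centre near (280,109). I'll take blob centroids from it.

```bash
python3 - <<'E'
from h import *
f=load("w1");T=f["T"];p=f["pixels"];hsv=cv2.cvtColor(p,cv2.COLOR_BGR2HSV)
def cen(m,x0,x1,y0,y1):
    k=np.zeros(m.shape,np.uint8);k[y0:y1,x0:x1]=m[y0:y1,x0:x1]
    n,l,s,c=cv2.connectedComponentsWithStats(k);i=1+np.argmax(s[1:,4]);return c[i],s[i]
v=hsv[...,2]
y,s=cen(cv2.inRange(hsv,(22,120,90),(35,255,255)),255,305,85,135);print("yellow",y,s);A=ray(f,*y,T=T,z=.063)
h,s=cen(v<40,305,328,198,220);print("hole",h,s);H=ray(f,*h,T=T,z=.04)
k,s=cen(v<22,225,262,200,240);print("knob",k,s);
print(np.array2string(v[200:240:3,224:264:2]))
K=ray(f,*k,T=T,z=.094);print(A,H,K)
for n,q in(("H",H),("K",K)):
    d=(q-A)[:2];print(n,np.hypot(*d),np.degrees(np.arctan2(d[1],d[0]))%360)
E
```

```text
yellow [279.98877456 108.32740879] [ 263   90   36   38 1069]
hole [316.66666667 208.17777778] [313 205   8   7  45]
knob [243.21247563 220.49902534] [231 207  25  28 513]
[[102 165 181 180 180 181 179 138  95  55  58  59  56  59  57  59  60  56
   54 137]
 [159 180 176 179 180 180 180 119  49  55  59  61  62  56  57  57  61  57
   54 182]
 [180 177 182 180 180 181 176  99  52  44  33  61  70  52  53  60  54  59
  136 181]
 [178 181 179 178 142 138 117  17   6   7  11   9   4   7  69  49  59  56
  179 178]
 [181 181 180 114 116  88  10   6   7  10  10   4   6   5   0  17  52 134
  135 114]
 [180 178 121 118 117   7  13  10  12  10  16   8  11  13   4   6  40 121
  118 117]
 [118 113 117 119   8  12  11  12  15  12  15  12  13  14   8   8  33 114
  112 115]
 [120 117 118 117   3   8   7   6   3  11  10  12  11  11   0   5 109 119
  118 118]
 [174 132 118  95   3  10   2   8  13  12   7   8  13  10   6  36 115 114
  117 115]
 [111 110 110 110   9   5   6  12  12   8   6  11  15  15   0 107 115 111
  113 116]
 [112 108 111 111  93   3  14  13  11   6  14  14  17   7  70 119 116 121
  116 119]
 [110 109 109 114 175 172 139  29  10   5   5   8  75 152 142 113 158 112
  113 113]
 [115 117 116 173 174 171 173 170 169 170 170 173 170 170 154 118 119 116
  117 116]
 [119 118 116 122 174 172 171 172 171 172 171 172 175 172 170 116 117 119
  117 117]]
[0.60120444 0.06083863 0.063     ] [ 0.50898877 -0.00818065  0.04      ] [0.48832308 0.06597967 0.094     ]
H 0.11518416636697996 216.81320157774118
K 0.11299837067095361 177.39233736888073
```

```bash
cat >> h.py <<'E'
A=np.array([.6012,.0608]);TK=np.radians(177.4);TH=np.radians(216.8)
def at(th,z,off=0):  # point on circle at th, shifted off along ccw tangent
    return np.array([*(A+.115*np.array([np.cos(th),np.sin(th)])+off*np.array([-np.sin(th),np.cos(th)])),z])
def ft(st,th): F=st["contact_force"];return np.round([F[0]*np.cos(th)+F[1]*np.sin(th),-F[0]*np.sin(th)+F[1]*np.cos(th),F[2]],2)
E
python3 - <<'E'
from h import *
from rig import manip
manip.movep(at(TK,.16),ori(TK)); print(manip.read_state()["t"],ft(manip.read_state(),TK))
print(manip.move_straight(at(TK,.088),v=.08,contact_N=8))
manip.wait(.2);print("free r,t,z",ft(manip.read_state(),TK))
manip.grab(6);manip.wait(.2)
s=manip.read_state();print(s["t"],s["position"],s["width"],s["gripper_force"],ft(s,TK))
E
```

```text
2.9917 [-0.01 -0.2   0.52]
False
free r,t,z [0.36 0.35 0.42]
5.4833 [0.48625321 0.06596843 0.08797832] 0.02352728226055615 5.99999652360566 [0.28 0.37 0.31]
```

```bash
python3 - <<'E'
from h import *
from rig import manip
manip.grab(28);manip.wait(.1);s=manip.read_state();print(s["width"],ft(s,TK))
manip.move_straight(at(TK,.101),v=.03);manip.wait(.2)
s=manip.read_state();print(s["t"],s["position"],s["width"],ft(s,TK))
f=manip.grab_frame("scene");cv2.imwrite("pics/s1.png",cv2.resize(f["pixels"][150:240,200:350],None,fx=4,fy=4))
E
```

```text
0.02325250795206742 [0.67 0.31 0.26]
6.5833 [0.48616918 0.06597154 0.10082822] 0.022854192494568777 [-2.89  0.62 -9.9 ]
```

```bash
python3 - <<'E'
from h import *
from rig import manip
e=TH-np.radians(5)
for th in np.linspace(TK,e,8)[1:]:
    manip.move_straight(at(th,.101),v=.05,ori=ori(th)); s=manip.read_state();print(round(s["t"],2),ft(s,th))
print(manip.move_straight(at(e,.0985),v=.01,contact_N=4));manip.wait(.1)
s=manip.read_state();print(s["t"],s["position"],s["width"],ft(s,e))
E
```

```text
6.98 [-2.83  0.5  -9.9 ]
7.33 [-1.46  0.9  -9.14]
7.68 [-1.68  0.24 -9.83]
8.03 [ -0.72  -0.11 -10.45]
8.38 [ -0.8   -0.39 -10.13]
8.73 [-0.75 -0.35 -9.44]
9.08 [ -1.29  -0.67 -10.51]
False
9.5833 [5.03176265e-01 2.82902131e-04 9.83744485e-02] 0.02372784177892128 [ 0.24 -2.46 -9.23]
```

```bash
python3 - <<'E'
from h import *
from rig import manip
e=TH-np.radians(5);z=.0925;g=TH+np.radians(5)
manip.gripper_open();manip.wait(.1);s=manip.read_state();print(s["t"],s["width"],ft(s,e))
manip.move_straight(at(e,z,.022),v=.06,contact_N=5)
s=manip.read_state();print(s["t"],ft(s,e))
r=manip.move_straight(at(g,z,.031),v=.006,ori=ori(g),contact_N=6)
s=manip.read_state();print(r,s["t"],s["position"],ft(s,TH))
p=s["position"][:2];th=R.from_rotvec(s["orientation"]).as_matrix()[:2,1];a=np.arctan2(-th[0],th[1]);k=p-th*(s["width"]/2-.012)
d=k-A;print("width",s["width"],"knob est",k,np.hypot(*d),np.degrees(np.arctan2(d[1],d[0]))%360,np.degrees(a)%360)
f=manip.grab_frame("scene");cv2.imwrite("pics/s2.png",cv2.resize(f["pixels"][150:240,200:350],None,fx=5,fy=5))
E
```

```text
10.9167 0.08689571142059721 [-0.01  0.14 -0.03]
11.45 [ 0.42  0.7  -0.02]
True 13.675 [ 0.52206412 -0.02553146  0.09197086] [-0.47  0.08  1.02]
width 0.08702532388363333 knob est [5.03750728e-01 1.13469587e-04] 0.11480076510273331 211.91258447778662 215.53114758455263
```

View pics/s2.png

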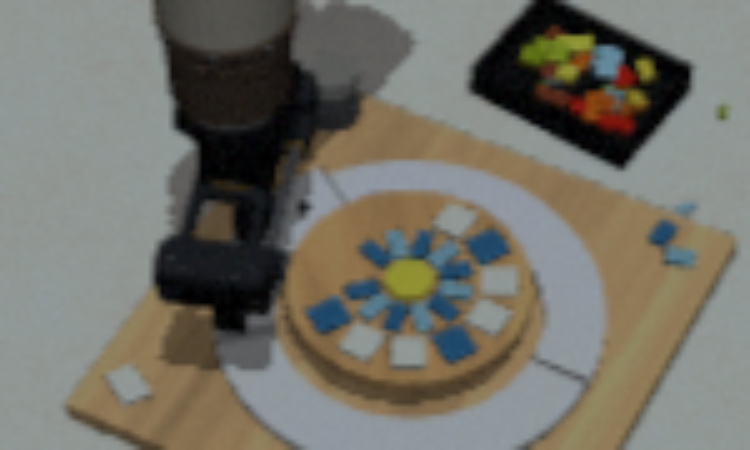

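The scene view shows the gripper beside the disc with the tiles and tray undisturbed, and the knob is hidden. The stop came at first contact, so I'll push on in short arcs and watch the force.

```bash
python3 - <<'E'
from h import *
from rig import manip
z=.0925
def est(s):
    t=R.from_rotvec(s["orientation"]).as_matrix()[:2,1];k=s["position"][:2]-t*(s["width"]/2-.012)-A
    return round(np.degrees(np.arctan2(k[1],k[0]))%360,2)
for deg in np.arange(212.5,222.5,1.):
    th=np.radians(deg);r=manip.move_straight(at(th,z,.0315),v=.008,ori=ori(th),contact_N=9)
    s=manip.read_state();F=ft(s,th);print(deg,r,round(s["t"],2),est(s),F)
    manip.wait(.1);F2=ft(manip.read_state(),th)
    if r or abs(F2[1])>5: print("stop",F2);break
E
```

```text
212.5 False 14.16 212.17 [ 0.17 -3.94 -3.16]
213.5 False 14.67 213.47 [ 2.06 -3.04 -2.61]
214.5 False 15.18 214.5 [ 0.75 -2.46 -2.45]
215.5 False 15.68 215.6 [ 0.86 -3.34 -1.32]
216.5 False 16.19 216.88 [0.48 0.13 0.7 ]
217.5 False 16.7 217.36 [-0.72 -4.38  2.56]
218.5 True 17.08 217.31 [-0.03 -2.93  0.87]
stop [-0.14 -1.88  0.32]
```

The force pattern suggests the pin dropped near 216.9° and then met the hole's side lightly. I'll back off, lift clear and look.

```bash
python3 - <<'E'
from h import *
from rig import manip
th=TH+.006
manip.move_straight(at(th,.0925,.0),v=.05,ori=ori(th),contact_N=8)
print(manip.read_state()["position"],ft(manip.read_state(),th))
manip.move_straight(at(th,.2),v=.1)
manip.movep([.52,.03,.27],ori(np.pi+.28));manip.wait(.2)
st=manip.read_state();f=manip.grab_frame("wrist");T=Twr(st,f);p=f["pixels"]
v=cv2.cvtColor(p,cv2.COLOR_BGR2HSV)[...,2];k=np.zeros(v.shape,np.uint8);k[190:238,290:345]=(v<22)[190:238,290:345]
n,l,s,c=cv2.connectedComponentsWithStats(k);i=1+np.argmax(s[1:,4]);print(st["t"],c[i],s[i])
b=np.argwhere(l==i);dep=f["depth"][l==i];d=np.median(dep)
C=lambda u,w,d:(T@np.array([(u-f["cx"])/f["fx"]*d,-(w-f["cy"])/f["fy"]*d,-d,1]))[:3]
print("knob top",C(*c[i],np.percentile(dep,10)),C(*c[i],d))
K=ray(f,*c[i],.094,T)[:2]-A;print(np.hypot(*K),np.degrees(np.arctan2(K[1],K[0]))%360)
# reference: knob home at start
f0=load("w1");m=np.zeros(v.shape,bool);m[207:235,231:256]=cv2.cvtColor(f0["pixels"],cv2.COLOR_BGR2HSV)[207:235,231:256,2]<22
print("depth tops: start",np.percentile(f0["depth"][m],[10,50]),"now",np.percentile(dep,[10,50]))
a=lambda f,T,u,w,d:(T@np.array([(u-f["cx"])/f["fx"]*d,-(w-f["cy"])/f["fy"]*d,-d,1]))[2]
print("z start",a(f0,f0["T"],243,220,np.percentile(f0["depth"][m],10)))
cv2.imwrite("pics/w2.png",cv2.resize(p[90:260,180:400],None,fx=3,fy=3))
E
```

```text
[ 0.50969674 -0.00850484  0.09263354] [0.19 0.38 0.23]
19.8917 [320.83556405 217.9082218 ] [309 204  25  30 523]
knob top [ 0.51200774 -0.0067743   0.09878826] [ 0.5114933  -0.00716092  0.09661518]
0.11331767518497181 217.14570242670035
depth tops: start [0.32841135 0.33068156] now [0.3263582  0.32861272]
z start 0.09856959497624629
```

View pics/w2.png

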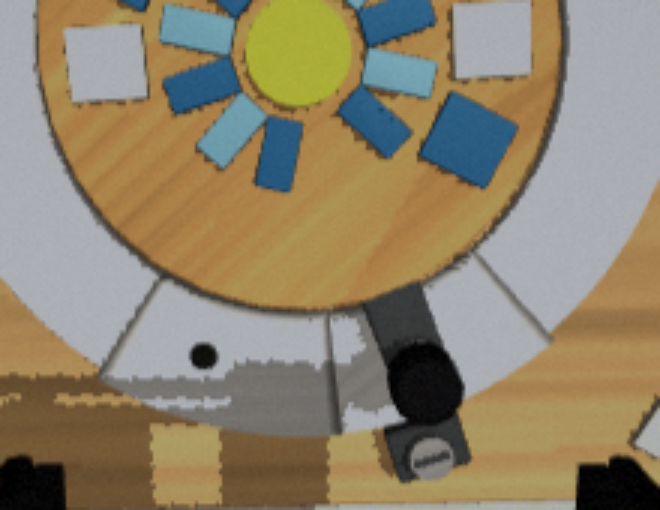

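The wrist view shows the home hole empty at crop (203,356) and the knob at (425,383) over the stop hole. The knob top is 98.8 mm up, against 98.6 mm when it was home at the start, so the pin is fully home.

```bash
python3 -c "
from rig import manip
print(manip.job_done())"
```

```text
the job is handed in; nothing more can be done
None
```

The turntable is indexed on by one stop (about 39.6°): the pin looks fully home in the stop plate's hole (knob top within 0.3 mm of its home height), the knob is released, and the job was handed in at about 20 s of the 48 s; no verdict was returned.

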